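Stock the four-pocket desk carrier

TASK

Stock the wooden carrier tray for the drawing class: stand the small ink bottle in the large square pocket, the glue stick upright in the round pocket, and lay the bare eraser flat in the oblong pocket and the pencil sharpener flat in the small square pocket, each fully down on its pocket's floor. Leave the large ink bottle and the eraser in the sleeve where they are.

Things in the scene. Friction and masses are not known exactly. Their poses are not given: they have to be found in the camera images.
- ink_small_center (a point): The smaller of two square ink bottles with black screw caps: square body 40 x 40 mm with rounded corners, straight sides up to 36 mm, round cap 32 mm across from 40 to 55 mm, 55 mm tall in all, 0.13 kg. x and y along the body's sides. Stands loose on the table at the start, at any yaw. Point: its centre, half-way up; z up.
- glue_center (a point): Standing glue stick, a cylinder 25 mm across and 91 mm tall, about 0.034 kg. Stands loose on the table at the start, at any yaw. Point: its centre, half-way up; z up.
- eraser_bare_center (a point): Bare white eraser block, no sleeve: 19 mm wide (x), 45 mm long (y), 11 mm high, ends slightly rounded, lying flat, about 0.02 kg. Stands loose on the table at the start, at any yaw. Point: its centre, half-way up; z up.
- sharpener_center (a point): Small pencil sharpener, a pale block 15 mm wide (x), 26 mm long (y), 14 mm high, lying flat, about 0.015 kg. Stands loose on the table at the start, at any yaw. Point: its centre, half-way up; z up.
- ink_large_center (a point): Look-alike, to be left: the larger square ink bottle, body 46 x 46 mm, 62 mm tall, 0.13 kg. Stands loose on the table at the start, at any yaw. Point: its centre, half-way up; z up.
- eraser_sleeved_center (a point): Look-alike, to be left: eraser in a dark green card sleeve, 21 mm wide (x), 50 mm long (y), 12 mm high, lying flat. Stands loose on the table at the start, at any yaw. Point: its centre, half-way up; z up.
- insert_large: Fixed pale wooden block with a grey lining in its pocket, 76x76x14 mm, one of four, two by two 77 mm apart in any order, in a fixed square plywood tray (166x166 mm, walls 19 mm high). Origin: middle of its underside, 4 mm above the table; z up, x and y along its sides. Its top is 14 mm above the origin; pocket 7 mm deep, centred, floor 7 mm above the origin: a large square pocket, 60 x 60 mm, sides along x and y.
- insert_round: Fixed pale wooden block with a grey lining in its pocket, 76x76x14 mm, one of four, two by two 77 mm apart in any order, in a fixed square plywood tray (166x166 mm, walls 19 mm high). Origin: middle of its underside, 4 mm above the table; z up, x and y along its sides. Its top is 14 mm above the origin; pocket 7 mm deep, centred, floor 7 mm above the origin: a round pocket, 46 mm across.
- insert_oblong: Fixed pale wooden block with a grey lining in its pocket, 76x76x14 mm, one of four, two by two 77 mm apart in any order, in a fixed square plywood tray (166x166 mm, walls 19 mm high). Origin: middle of its underside, 4 mm above the table; z up, x and y along its sides. Its top is 14 mm above the origin; pocket 7 mm deep, centred, floor 7 mm above the origin: an oblong pocket, 64 mm long (along x) by 38 mm wide (along y).
- insert_small: Fixed pale wooden block with a grey lining in its pocket, 76x76x14 mm, one of four, two by two 77 mm apart in any order, in a fixed square plywood tray (166x166 mm, walls 19 mm high). Origin: middle of its underside, 4 mm above the table; z up, x and y along its sides. Its top is 14 mm above the origin; pocket 7 mm deep, centred, floor 7 mm above the origin: a small square pocket, 44 x 44 mm, sides along x and y.
Things that resemble listed ones, but are neither listed nor needed, are in the scene too. Several things look just like the part that bears glue_center: the one meant starts nearest to the robot's base. Leave any orange look-alike of the part that bears ink_small_center alone.

How it is judged (in metres and radians):
At the end, for the whole second after the job is handed in: Each of the four is in its pocket (centre within 12 mm of the middle along each side; glue stick 12.5, eraser 14, sharpener 16), on the floor (height within 4 mm), tilted less than 0.15 rad, released, at rest. Large bottle and sleeved eraser within 3 cm of their starts (x of ink_small_center in the frame of insert_large between -0.012 and 0.012 m and y of ink_small_center in the frame of insert_large between -0.012 and 0.012 m and z of ink_small_center in the frame of insert_large between 0.0305 and 0.0385 m and angle between the z axis of ink_small_center and the z axis of insert_large, either way round below 0.15 rad and linear speed of each of ink_small, sharpener, eraser_bare, glue below 0.02 m/s and x of sharpener_center in the frame of insert_small between -0.016 and 0.016 m and y of sharpener_center in the frame of insert_small between -0.016 and 0.016 m and z of sharpener_center in the frame of insert_small between 0.01 and 0.018 m and angle between the z axis of sharpener_center and the z axis of insert_small, either way round below 0.15 rad and x of eraser_bare_center in the frame of insert_oblong between -0.014 and 0.014 m and y of eraser_bare_center in the frame of insert_oblong between -0.014 and 0.014 m and z of eraser_bare_center in the frame of insert_oblong between 0.0085 and 0.0165 m and angle between the z axis of eraser_bare_center and the z axis of insert_oblong, either way round below 0.15 rad and x of glue_center in the frame of insert_round between -0.0125 and 0.0125 m and y of glue_center in the frame of insert_round between -0.0125 and 0.0125 m and z of glue_center in the frame of insert_round between 0.0485 and 0.0565 m and angle between the z axis of glue_center and the z axis of insert_round, either way round below 0.15 rad and distance of each of ink_large_center, eraser_sleeved_center from where it was at the start of the episode below 0.03 m); the robot touches nothing.
It fails at once if a look-alike (large ink bottle or sleeved eraser) is taken or pushed more than 3 cm from where it stood (distance of any of ink_large_center, eraser_sleeved_center from where it was at the start of the episode above 0.03 m).
It also fails if it takes over 96 s, if anything falls off the work surface, if the arm or the gripper's body presses on something with over 40 N, if the wrist force passes 120 N, or if a joint passes its speed limit or range.

ROBOT

A 6-joint arm with a two-finger parallel gripper is mounted at the origin on a cart in front of the work surface, level with it; the furniture and walls round the work are solid. World frame = base frame: x ahead of the robot, y to its left, z up, the work surface at z = 0. Lengths are in m, angles in degrees, forces in N, time in s.
With the tool pointing down it reaches from about 0.375 to 0.925 m from the base axis. Payload 5.7 kg.
Tool frame: the origin (TCP) lies midway between the tips of the shut fingers; the grasp point (between the pads) lies ctrl.hold_point_z behind it (ctrl.hold_point_z is the distance from the TCP to the grasp point, in m); z points along the fingers, y is the line along which they close (so a half turn about z gives the same grasp; the last joint's range is limited). The gripper opens to 88 mm and grips with 3 to 60 N. Pads are 20 mm wide; open, the fingers measure 115 mm over their backs; the gripper's body (75 mm by 178 mm) begins 61 mm behind the grasp point.
Start: joints at [62.619, 20.558, 86.54, -0, 72.909, -6.595], TCP at [0.213, 0.561, 0.223] pointing down, gripper open.
Joint ranges: [-170.27, 170.27], [-57.76, 135], [12.27, 136.19], [-55.21, 235.2], [11.17, 155.16], [-170.74, 170.74]. Speed limits (degrees/s): [136.94, 136.94, 180, 180, 180, 180].

INTERFACE

Orientations are given as a 3x3 rotation matrix whose columns are the frame's x, y, z axes.
In Python, from workcell import ctrl gives the robot as it stands.
- The arm moves only by the tool drive_tool, never from a script. Its argument "deltas" is a list that holds one entry, the list of rows, each a list of 7 numbers: the shift along the tool's x, y, z in cm, then the turn, a rotation vector about the tool's x, y, z in degrees, then the opening, from 0 (shut) to 1 (fully open). A call has 1 to 20 rows; each row shifts and turns the commanded pose from where the row before left it, along the tool's axes as they then stand; what a row does not reach is not made up. A row lasts 1/12 s, in which the tool goes at most 41.7 mm and 7.16 degrees, less where a joint would pass 70% of its speed; a pose out of reach is approached as far as the arm can. A call is refused whole if a number of a shift passes 4.17 or a number of a turn 7.16, either way. A call with a gripper value outside its range is refused whole. The fingers move at their own pace and stop on an object; "squeeze" is the grip in N (left out, the last holds). Time passes only in rows, so rows that do not move let the fingers close. It gives the time, the measured TCP pose, the force, the opening and the grip force at its end, in the units of the state.
- ctrl.read_state(): the state, without advancing time (a new reading comes with each control period).
- ctrl.capture(name): name is "scene" or "top" or "wrist"; returns a dict with "pixels" (400x640x3 uint8, red, green, blue), "fx", "fy", "cx", "cy" (pixels), "pose" (4x4, takes a point from camera to world coordinates); the wrist camera has in their place "mount" (4x4, takes a point from camera to tool coordinates, whose origin is the TCP and whose axes are the flange's). Camera axes: x right, y down, z forward; pixel columns grow to the right and rows downward; lengths in m; the calibration is good to about 2 mm. The wrist camera is an equidistant fisheye: a pixel r from the principal point sees the ray r / f radians off the axis. A picture is of the moment at which its call begins: read the wrist's pose just before it. There is no depth.
- ctrl.close_job(): hands the job in; it is judged then, once.
The state is a dict: "time": time; "joint_pos": joint angles; "qvel": joint speeds; "tau": joint torques, N m; "eef_pos": TCP position; "ee_rot": TCP orientation; "wrist_force": force on the tool from outside, world axes, zero at the start; "moment": the same for the moment, N m; "width": opening from 0.0 (shut) to 1.0 (fully open); "grasp_force": force on a finger pad.
Only numpy, scipy, OpenCV 4.12 (cv2) and the standard library are available. Lean on these libraries where they do the work, as an engineer would, in place of code of your own. Each camera call takes 0.05 s, during which the arm holds its last target. There are 200 camera calls.

## Working session

There is one attempt and no reset: what is moved stays moved. The work goes in short steps, Python scripts to look and compute and a tool call to move; the robot and the scene stay as the last step left them, time stands still between calls to the robot, and variables do not carry over. Pictures are saved under pics/ and viewed, at most 14 in all, crops included, and the job is handed in when it is done.

Besides the shell and the picture viewer there is one more tool, called after ">>>" as name(argument=value, ...) on one line, values as JSON. drive_tool: Moves the arm, as the interface text tells. Its arguments: {"type":"object","properties":{"deltas":{"type":"array"},"squeeze":{"type":"number"}},"required":["deltas"]}

```bash
mkdir -p pics; python3 - <<'E'
from workcell import ctrl
import cv2,numpy as np,pickle
np.set_printoptions(precision=4,suppress=True)
s=ctrl.read_state();print(s,ctrl.hold_point_z)
d={}
for n in("top","scene","wrist"):
    c=ctrl.capture(n);d[n]=c;cv2.imwrite(f"pics/{n}0.png",c["pixels"][:,:,::-1])
    print(n,{k:v for k,v in c.items() if k!="pixels"})
pickle.dump(d,open("cap0.pkl","wb"))
E
```

```text
{'time': 0.0, 'joint_pos': array([62.6199, 20.5972, 86.5979, -0.0003, 72.9077, -6.5924]), 'qvel': array([-0.0754,  0.0243, -0.0585, -0.008 ,  0.0009, -0.0532]), 'tau': array([  0.0029, -51.5361, -27.0737,   0.0678,   0.0348,  -0.0002]), 'eef_pos': array([0.2126, 0.5603, 0.2218]), 'ee_rot': array([[-0.9349,  0.3549, -0.0008],
       [ 0.3549,  0.9349, -0.0016],
       [ 0.0002, -0.0018, -1.    ]]), 'wrist_force': array([ 0.0005, -0.5968, -0.6134]), 'moment': array([-0.0162, -0.0431, -0.0615]), 'grasp_force': 0.0, 'width': 1.0008013545363577} 0.0187
top {'fx': 422.86806783587963, 'fy': 422.86806783587963, 'cx': 320.27285586449443, 'cy': 200.13128841305928, 'pose': array([[ 0.0274, -0.9948,  0.0978,  0.4052],
       [-0.999 , -0.0306, -0.0316, -0.2278],
       [ 0.0345, -0.0968, -0.9947,  0.9238],
       [ 0.    ,  0.    ,  0.    ,  1.    ]])}
scene {'fx': 429.9028664119447, 'fy': 429.9028664119447, 'cx': 316.315957130251, 'cy': 195.86504081549847, 'pose': array([[ 0.5044, -0.5625,  0.6551, -0.0931],
       [-0.8634, -0.3388,  0.3739, -0.5552],
       [ 0.0117, -0.7542, -0.6565,  0.6155],
       [ 0.    ,  0.    ,  0.    ,  1.    ]])}
wrist {'fx': 309.70691628693146, 'fy': 309.70691628693146, 'cx': 316.0270810288889, 'cy': 200.88966581655086, 'mount': array([[ 0.0008, -0.9531, -0.3025,  0.0839],
       [ 1.    ,  0.0009, -0.0001,  0.0008],
       [ 0.0004, -0.3025,  0.9531, -0.1627],
       [ 0.    ,  0.    ,  0.    ,  1.    ]])}
```

View pics/top0.png

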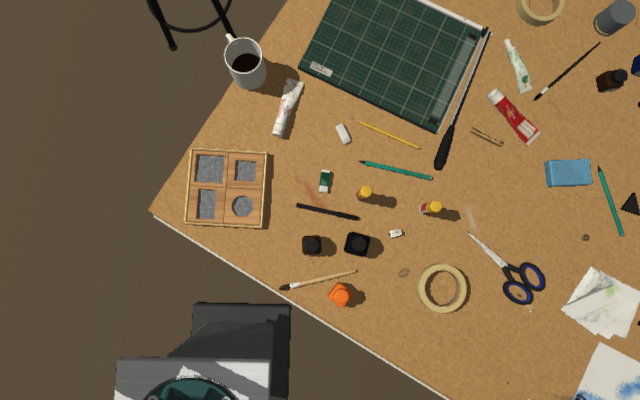

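View pics/scene0.png

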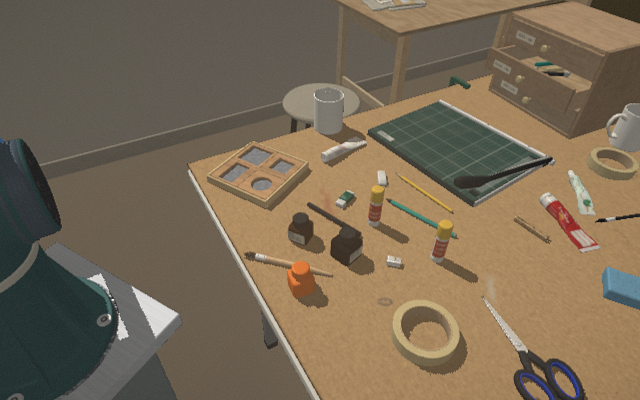

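The top view shows the tray around (227,188): large pocket (210,168), small (246,170), oblong (207,204), round (243,206). The parts are small ink (312,245), large ink (357,244), glue sticks (365,193) and (432,208), bare eraser (343,134), sleeved eraser (325,181), sharpener (396,233) and orange bottle (340,295). I'll zoom in next.

```bash
cat > h.py <<'E'
import numpy as np,cv2,pickle
np.set_printoptions(precision=4,suppress=True)
def ray(c,u,v,z):
    P=c["pose"];d=P[:3,:3]@[(u-c["cx"])/c["fx"],(v-c["cy"])/c["fy"],1];o=P[:3,3]
    return o+d*(z-o[2])/d[2]
def wray(c,s,u,v,z):
    R=np.array(s["ee_rot"]);a=np.array([(u-c["cx"]),(v-c["cy"])]);r=np.hypot(*a);t=r/c["fx"]
    d=np.r_[a/max(r,1e-9)*np.sin(t),np.cos(t)]
    M=c["mount"];o=R@M[:3,3]+s["eef_pos"];d=R@M[:3,:3]@d
    return o+d*(z-o[2])/d[2]
E
python3 - <<'E'
from h import *
d=pickle.load(open("cap0.pkl","rb"));c=d["top"]
im=c["pixels"][:,:,::-1]
cr=cv2.resize(im[120:260,180:450],None,fx=2.9,fy=2.9,interpolation=cv2.INTER_CUBIC)
cv2.imwrite("pics/crop0.png",cr)
for n,u,v,z in [("large",210,168,.011),("small",246,170,.011),("obl",207,204,.011),("round",243,206,.011),("ink",312,245,.055),("INK",357,244,.062),("glueA",365,193,.09),("glueB",432,208,.09),("er",343,134,.011),("sl",325,181,.012),("shp",396,233,.014),("orange",340,295,.04)]:
    p=ray(c,u,v,z);print(n,p,np.hypot(*p[:2]))
c=d["scene"]
for n,u,v in [("glueA bottom",374,222),("glueB bottom",439,258),("ink",300,240),("shp",394,264)]: print(n,ray(c,u,v,0))
E
```

```text
large [ 0.5575 -0.016   0.011 ] 0.5577078488047579
small [ 0.5557 -0.0937  0.011 ] 0.5635185785192093
obl [ 0.4791 -0.0137  0.011 ] 0.47927806750178387
round [ 0.4771 -0.0907  0.011 ] 0.4856533015609438
ink [ 0.398 -0.241  0.055] 0.4653021209555451
INK [ 0.4026 -0.3324  0.062 ] 0.5220443675945124
glueA [ 0.5042 -0.343   0.09  ] 0.6098068772215597
glueB [ 0.4782 -0.4779  0.09  ] 0.6760598472424225
er [ 0.6431 -0.303   0.011 ] 0.710885885746878
sl [ 0.537  -0.2659  0.012 ] 0.5992231134752196
shp [ 0.4284 -0.4222  0.014 ] 0.6014817081017966
orange [ 0.2971 -0.3019  0.04  ] 0.4235596749395841
glueA bottom [ 0.5117 -0.3466  0.    ]
glueB bottom [ 0.4866 -0.4918  0.    ]
ink [ 0.3916 -0.2435  0.    ]
shp [ 0.4295 -0.4246  0.    ]
```

View pics/crop0.png

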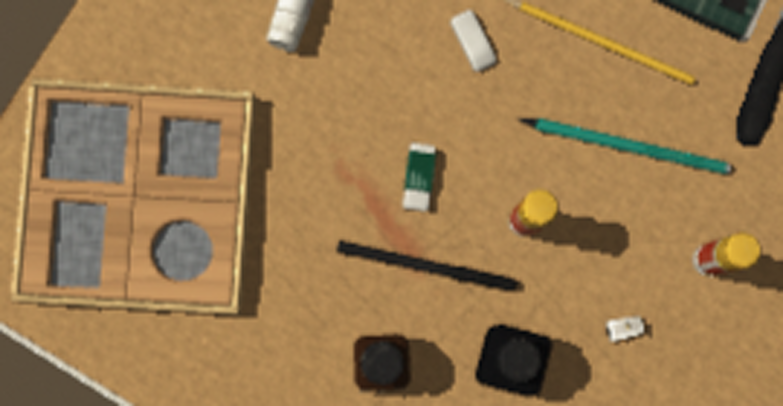

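Everything is located well enough to set out. The plan is sharpener, eraser, ink, then glue. First I'll turn to yaw 0, so tool x is world y and tool y is world x, and move above the parts.

>>> drive_tool(deltas=[[[0,0,0,0,0,6.92,1],[0,0,0,0,0,6.92,1],[0,0,0,0,0,6.92,1],[0,0,0,0,0,6.92,1],[0,0,0,0,0,6.92,1],[0,0,0,0,0,6.92,1],[0,0,0,0,0,6.92,1],[0,0,0,0,0,6.92,1],[0,0,0,0,0,6.92,1],[0,0,0,0,0,6.92,1],[-2.5,3,-0.4,0,0,0,1],[-2.5,3,-0.4,0,0,0,1],[-2.5,3,-0.4,0,0,0,1],[-2.5,3,-0.4,0,0,0,1],[-2.5,3,-0.4,0,0,0,1],[-2.5,3,-0.4,0,0,0,1],[-2.5,3,-0.4,0,0,0,1],[-2.5,3,-0.4,0,0,0,1],[-4,0,0,0,0,0,1],[-4,0,0,0,0,0,1]]])

```text
time: 1.82
eef_pos: [0.4548, 0.2796, 0.2544]
ee_rot: [[0.0, 1.0, 0.001], [1.0, -0.0, 0.0], [0.0, 0.001, -1.0]]
wrist_force: [1.0, -0.8, 0.0]
width: 1.0
grasp_force: 0.0
```

>>> drive_tool(deltas=[[[-4,0,0,0,0,0,1],[-4,0,0,0,0,0,1],[-4,0,0,0,0,0,1],[-4,0,0,0,0,0,1],[-4,0,0,0,0,0,1],[-4,0,0,0,0,0,1],[-4,0,0,0,0,0,1],[-4,0,0,0,0,0,1],[-4,0,0,0,0,0,1],[-4,0,0,0,0,0,1],[-4,0,0,0,0,0,1],[-4,0,0,0,0,0,1],[-4,0,0,0,0,0,1],[-4,0,0,0,0,0,1],[-4,0,0,0,0,0,1],[-4,0,0,0,0,0,1],[0,0,0,0,0,0,0.5],[0,0,0,0,0,0,0.5]]])

```text
time: 3.32
eef_pos: [0.4527, -0.3609, 0.254]
ee_rot: [[0.003, 1.0, -0.001], [1.0, -0.003, 0.0], [0.0, -0.001, -1.0]]
wrist_force: [-0.4, -0.2, -0.8]
width: 0.885
grasp_force: 0.0
```

```bash
python3 - <<'E'
from workcell import ctrl
from h import *
s=ctrl.read_state();c=ctrl.capture("wrist");pickle.dump((s,c),open("w1.pkl","wb"))
print(s["time"],s["eef_pos"],s["ee_rot"],s["joint_pos"],s["width"])
cv2.imwrite("pics/w1.png",c["pixels"][:,:,::-1])
E
```

```text
3.3167 [ 0.4527 -0.3609  0.254 ] [[ 0.0029  1.     -0.0006]
 [ 1.     -0.0029  0.0005]
 [ 0.0005 -0.0006 -1.    ]] [-45.3928  17.3203  86.7917  -0.0036  75.9301 -45.223 ] 0.8845785648560207
```

View pics/w1.png

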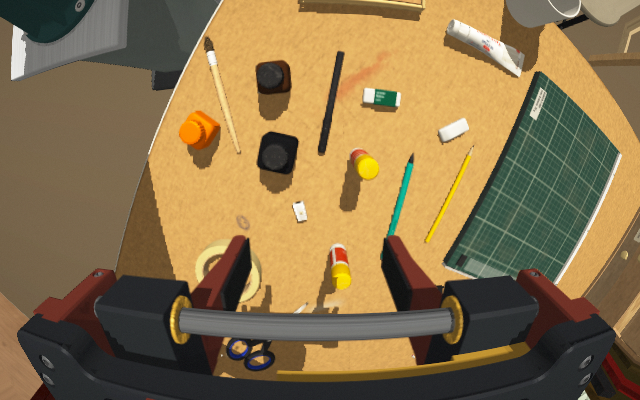

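The wrist view shows the sharpener at (300,212), bare eraser (453,130), glue A (363,163), glue B (341,268), small ink (273,77) and large ink (278,152). I'll rectify it to top-down patches and measure each one.

```bash
cat >> h.py <<'E'
def proj(c,s,p):  # world pts Nx3 -> wrist px
    M=c["mount"];R=np.array(s["ee_rot"])
    q=((p-s["eef_pos"])@R-M[:3,3])@M[:3,:3]
    r=np.hypot(q[:,0],q[:,1]);t=np.arctan2(r,q[:,2]);k=c["fx"]*t/np.maximum(r,1e-9)
    return c["cx"]+q[:,0]*k,c["cy"]+q[:,1]*k
def ortho(c,s,x,y,z,h=.05,px=4000):
    n=int(2*h*px);a=(np.arange(n)+.5)/px-h
    Y,X=np.meshgrid(y+a[::-1],x+a,indexing="ij")   # right=+x, up=+y
    u,v=proj(c,s,np.c_[X.ravel(),Y.ravel(),np.full(X.size,z)])
    return cv2.remap(c["pixels"],u.reshape(n,n).astype(np.float32),v.reshape(n,n).astype(np.float32),cv2.INTER_CUBIC)
def blob(o,mask,x,y,px=4000):
    n=o.shape[0];k,l,st,ce=cv2.connectedComponentsWithStats(mask.astype(np.uint8))
    out=[]
    for i in range(1,k):
        if st[i,4]<1500: continue
        pts=np.argwhere(l==i)[:,::-1].astype(np.float32)
        P=np.c_[x+(pts[:,0]+.5-n/2)/px,y-(pts[:,1]+.5-n/2)/px].astype(np.float32)*1000
        (cx,cy),(w,h),a=cv2.minAreaRect(P)
        out.append((round(cx,1),round(cy,1),round(w,1),round(h,1),round(a,1),int(st[i,4])))
    return out
E
python3 - <<'E'
from h import *
s,c=pickle.load(open("w1.pkl","rb"))
T=[]
for n,x,y,z in [("shp",.4285,-.4235,.014),("er",.643,-.303,.011),("ink",.395,-.241,.036),("INK",.4026,-.332,.04),("sl",.537,-.266,.012),("glueA",.508,-.345,.09)]:
    o=ortho(c,s,x,y,z);hsv=cv2.cvtColor(o,cv2.COLOR_RGB2HSV)
    m=(hsv[...,1]<70)&(hsv[...,2]>120) if n in("shp","er") else (hsv[...,2]<70 if "ink" in n.lower() else (hsv[...,1]>200)&(hsv[...,2]>180))
    print(n,blob(o,m,x,y)); T.append(cv2.resize(o,(266,266))[:,:,::-1])
cv2.imwrite("pics/o1.png",np.vstack([np.hstack(T[:3]),np.hstack(T[3:])]))
E
```

```text
shp [(429.7, -419.0, 16.4, 28.3, 12.3, 6376)]
er [(644.0, -301.4, 46.8, 20.7, 27.3, 14597)]
ink [(400.8, -240.5, 40.9, 39.9, 4.5, 20597)]
INK [(404.7, -333.7, 49.1, 46.0, 77.0, 33816)]
sl []
glueA [(508.1, -341.4, 23.4, 28.4, 27.8, 8225), (551.6, -366.4, 58.6, 3.5, 79.4, 2406)]
```

View pics/o1.png

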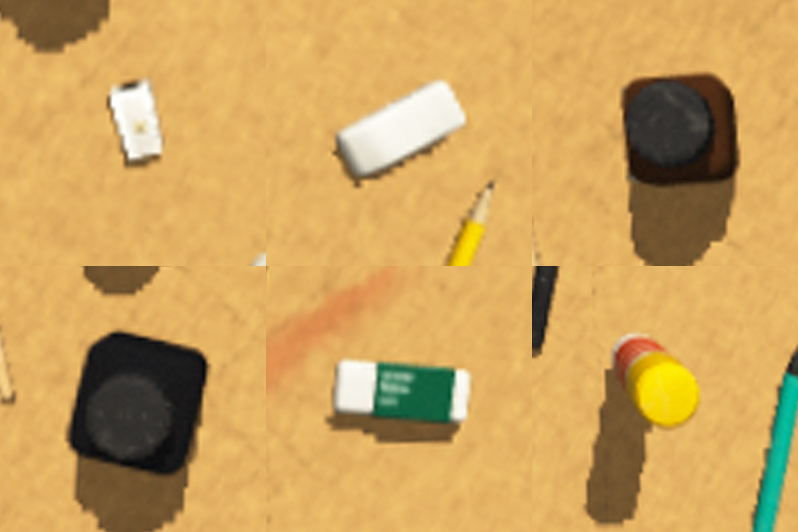

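Sharpener: (0.430,-0.419), closing yaw 12°. Approaching.

>>> drive_tool(deltas=[[[-2.9,-1.15,0,0,0,0,0.45],[-2.9,-1.15,0,0,0,0,0.45],[0,0,0,0,0,-6.1,0.45],[0,0,0,0,0,-6.1,0.45],[0,0,4,0,0,0,0.45],[0,0,4,0,0,0,0.45],[0,0,4,0,0,0,0.45],[0,0,4,0,0,0,0.45],[0,0,3,0,0,0,0.45],[0,0,1,0,0,0,0.45],[0,0,0,0,0,0,0.45]]])

```text
time: 4.28
eef_pos: [0.4289, -0.4136, 0.0523]
ee_rot: [[-0.213, 0.977, -0.004], [0.977, 0.213, 0.005], [0.006, -0.003, -1.0]]
wrist_force: [0.4, 0.8, -0.4]
width: 0.45
grasp_force: 0.0
```

```bash
python3 - <<'E'
from workcell import ctrl
from h import *
s=ctrl.read_state();c=ctrl.capture("wrist")
print(s["time"],s["eef_pos"],s["ee_rot"],s["width"])
cv2.imwrite("pics/w2.png",c["pixels"][:,:,::-1])
for x,y,z in [(.4297,-.419,.014)]:
    o=ortho(c,s,x,y,z,.03,8000);hsv=cv2.cvtColor(o,cv2.COLOR_RGB2HSV)
    print(blob(o,(hsv[...,1]<70)&(hsv[...,2]>120),x,y,8000))
E
```

```text
4.2833 [ 0.4289 -0.4136  0.0523] [[-0.2129  0.9771 -0.004 ]
 [ 0.9771  0.2129  0.005 ]
 [ 0.0057 -0.0028 -1.    ]] 0.44984036908045916
[(429.3, -418.7, 14.9, 28.6, 14.2, 23427)]
```

View pics/w2.png

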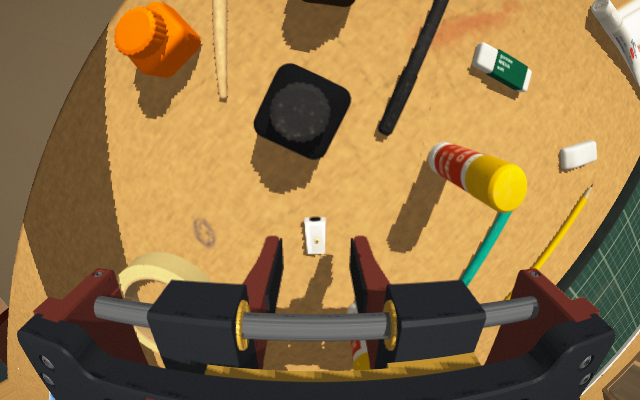

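The sharpener (315,235) sits between the open fingers. I'll descend and grip.

>>> drive_tool(deltas=[[[-0.2,0,2.2,0,0,0,0.45],[0,0,2,0,0,0,0.45],[0,0,0,0,0,0,0.45],[0,0,0,0,0,0,0.45]]])

```text
time: 4.67
eef_pos: [0.4312, -0.4193, 0.0143]
ee_rot: [[-0.212, 0.977, 0.001], [0.977, 0.212, -0.001], [-0.001, 0.001, -1.0]]
wrist_force: [1.0, 0.2, 0.5]
width: 0.451
grasp_force: 0.0
```

>>> drive_tool(deltas=[[[0,-0.1,0.6,0,0,0,0.45],[0,0,0,0,0,0,0.45],[0,0,0,0,0,0,0.0],[0,0,0,0,0,0,0.0],[0,0,0,0,0,0,0.0],[0,0,0,0,0,0,0.0],[0,0,0,0,0,0,0.0],[0,0,0,0,0,0,0.0]]], squeeze=12)

```text
time: 5.33
eef_pos: [0.4297, -0.4194, 0.007]
ee_rot: [[-0.211, 0.977, 0.0], [0.977, 0.211, -0.0], [-0.0, 0.0, -1.0]]
wrist_force: [-0.0, 0.9, 2.7]
width: 0.161
grasp_force: 12.0
```

>>> drive_tool(deltas=[[[0,0,-3,0,0,0,0],[0,0,-4,0,0,0,0],[0,0,-4,0,0,0,0],[0,0,-4,0,0,6.1,0],[0,0,-4,0,0,6.1,0],[3.75,1.1,0,0,0,0,0],[3.75,1.1,0,0,0,0,0],[3.75,1.1,0,0,0,0,0],[3.75,1.1,0,0,0,0,0],[3.75,1.1,0,0,0,0,0],[3.75,1.1,0,0,0,0,0],[3.75,1.1,0,0,0,0,0],[3.75,1.1,0,0,0,0,0],[0,0,0,0,0,0,0],[0,0,0,0,0,0,0]]])

```text
time: 6.58
eef_pos: [0.5176, -0.1172, 0.1966]
ee_rot: [[-0.004, 1.0, -0.0], [1.0, 0.004, -0.0], [-0.0, -0.0, -1.0]]
wrist_force: [-0.2, 0.1, 0.3]
width: 0.158
grasp_force: 12.0
```

```bash
python3 - <<'E'
from workcell import ctrl
from h import *
s=ctrl.read_state();c=ctrl.capture("wrist")
print(s["time"],s["eef_pos"],s["ee_rot"],s["width"],s["grasp_force"])
x,y=.517,-.053
o=ortho(c,s,x,y,.018,.1,4000);hsv=cv2.cvtColor(o,cv2.COLOR_RGB2HSV)
m=((hsv[...,1]<45)&(hsv[...,2]>60)).astype(np.uint8)
m=cv2.morphologyEx(m,cv2.MORPH_OPEN,np.ones((15,15)))
print(blob(o,m,x,y))
a=cv2.resize(o,(400,400))
cv2.imwrite("pics/w3.png",np.hstack([cv2.resize(c["pixels"],(400,250)).repeat(1,0)[:,:,::-1] if 0 else a[:,:,::-1],cv2.cvtColor(cv2.resize(m*255,(400,400)),cv2.COLOR_GRAY2BGR)]))
E
```

```text
6.5833 [ 0.5176 -0.1172  0.1966] [[-0.0044  1.     -0.0004]
 [ 1.      0.0044 -0.    ]
 [-0.     -0.0004 -1.    ]] 0.1584387861183649 11.990528518217616
[(555.8, -15.2, 56.1, 56.5, 88.5, 49994), (480.2, -13.0, 34.5, 60.3, 88.3, 32689), (477.8, -88.8, 41.2, 41.7, 90.0, 22072), (553.7, -91.0, 40.2, 40.7, 88.4, 25753)]
```

View pics/w3.png

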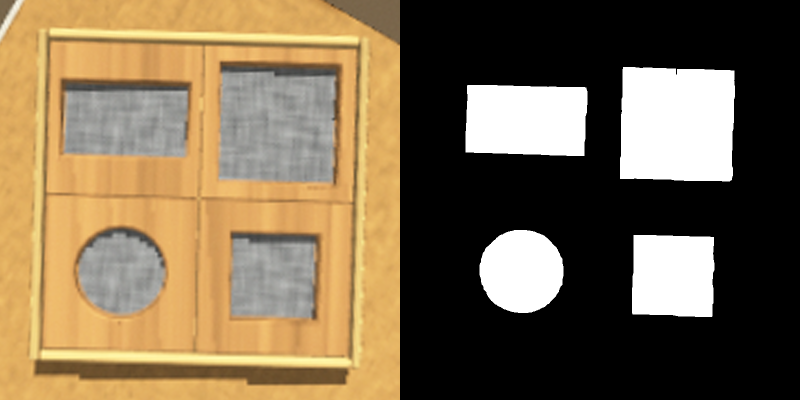

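The tray view agrees with the map: large (0.556,-0.014), oblong (0.480,-0.011), round (0.478,-0.087), small (0.554,-0.090). Placing the sharpener.

>>> drive_tool(deltas=[[[1.35,1.82,0,0,0,0,0],[1.35,1.82,0,0,0,0,0],[0,0,4,0,0,0,0],[0,0,4,0,0,0,0],[0,0,4,0,0,0,0],[0,0,3,0,0,0,0],[0,0,1.5,0,0,0,0],[0,0,0.6,0,0,0,0],[0,0,0,0,0,0,0],[0,0,0,0,0,0,0],[0,0,0,0,0,0,0]]])

```text
time: 7.55
eef_pos: [0.5551, -0.0932, 0.027]
ee_rot: [[0.001, 1.0, 0.002], [1.0, -0.001, -0.001], [-0.001, 0.002, -1.0]]
wrist_force: [0.5, 0.2, -0.3]
width: 0.163
grasp_force: 12.0
```

>>> drive_tool(deltas=[[[0.3,0,0.7,0,0,0,0],[0,0,0,0,0,0,0],[0,0,0,0,0,0,0],[0,0,0,0,0,0,0.32],[0,0,0,0,0,0,0.32],[0,0,0,0,0,0,0.32],[0,0,0,0,0,0,0.32],[0,0,-1,0,0,0,0.32],[0,0,-3,0,0,0,0.32],[0,0,-4,0,0,0,0.5],[0,0,-4,0,0,0,0.5],[0,0,-4,0,0,0,0.5],[0,0,0,0,0,0,0.5],[0,0,0,0,0,0,0.5]]])

```text
time: 8.72
eef_pos: [0.556, -0.0898, 0.1822]
ee_rot: [[-0.0, 1.0, 0.007], [1.0, 0.0, -0.002], [-0.002, 0.007, -1.0]]
wrist_force: [-0.0, 0.3, -0.6]
width: 0.504
grasp_force: 0.0
```

```bash
python3 - <<'E'
from workcell import ctrl
from h import *
s=ctrl.read_state();c=ctrl.capture("wrist")
print(s["time"],s["eef_pos"],s["ee_rot"][:,1],s["width"])
x,y=.554,-.09
o=ortho(c,s,x,y,.018,.04,10000)
cv2.imwrite("pics/w4.png",cv2.resize(o,(300,300))[:,:,::-1])
E
```

```text
8.7167 [ 0.556  -0.0898  0.1822] [1.     0.0003 0.0066] 0.5038486939152846
```

View pics/w4.png

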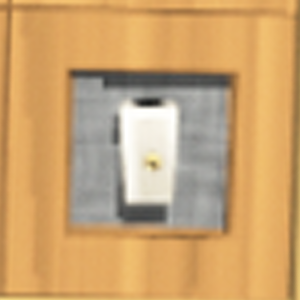

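The sharpener is centred in its pocket at (150,153). Next is the bare eraser at (0.644,-0.301), closing yaw -63°.

>>> drive_tool(deltas=[[[-3.53,1.47,0,0,0,0,0.4],[-3.53,1.47,0,0,0,0,0.4],[-3.53,1.47,0,0,0,0,0.4],[-3.53,1.47,0,0,0,0,0.4],[-3.53,1.47,0,0,0,0,0.4],[-3.53,1.47,0,0,0,0,0.4],[0,0,0,0,0,6.97,0.4],[0,0,0,0,0,6.97,0.4],[0,0,0,0,0,6.97,0.4],[0,0,0,0,0,6.97,0.4],[0,0,0,0,0,6.97,0.4],[0,0,0,0,0,6.97,0.4],[0,0,0,0,0,6.97,0.4],[0,0,0,0,0,6.97,0.4],[0,0,0,0,0,6.97,0.4],[0,0,4,0,0,0,0.4],[0,0,4,0,0,0,0.4],[0,0,4,0,0,0,0.4],[0,0,0,0,0,0,0.4],[0,0,0,0,0,0,0.4]]])

```text
time: 10.43
eef_pos: [0.6389, -0.2991, 0.0547]
ee_rot: [[0.889, 0.458, -0.008], [0.458, -0.889, 0.005], [-0.005, -0.008, -1.0]]
wrist_force: [0.4, 0.4, 1.1]
width: 0.403
grasp_force: 0.0
```

```bash
python3 - <<'E'
from workcell import ctrl
from h import *
s=ctrl.read_state();c=ctrl.capture("wrist")
y_=s["ee_rot"][:,1];print(s["time"],s["eef_pos"],s["width"],"yaw",np.degrees(np.arctan2(y_[1],y_[0])))
x,y=.644,-.302
o=ortho(c,s,x,y,.011,.04,8000);hsv=cv2.cvtColor(o,cv2.COLOR_RGB2HSV)
for b in blob(o,(hsv[...,1]<70)&(hsv[...,2]>120),x,y,8000):
    print(b,"tool delta cm",np.array(s["ee_rot"]).T@(np.r_[b[0]/1000,b[1]/1000,.0055]-s["eef_pos"])*100)
cv2.imwrite("pics/w5.png",np.hstack([cv2.resize(c["pixels"],(500,312)),cv2.resize(o,(300,312))])[:,:,::-1])
E
```

```text
10.4333 [ 0.6389 -0.2991  0.0547] 0.4025985038587799 yaw -62.719718340049766
(648.0, -301.4, 44.2, 18.9, 28.6, 51974) tool delta cm [0.7279 0.6627 4.9164]
```

View pics/w5.png

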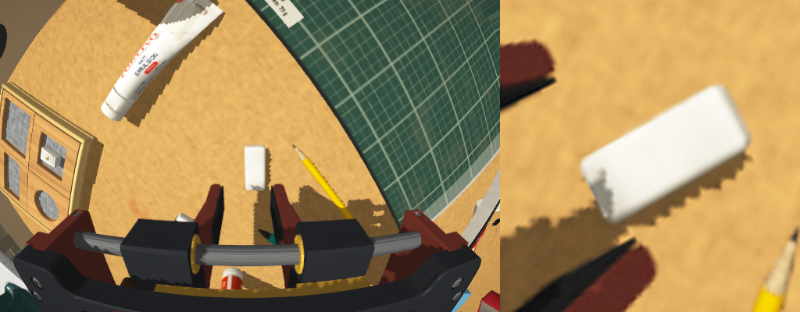

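The eraser is seen at about (256,168) in the wrist image, slightly off the finger middle. I'll correct and go down.

>>> drive_tool(deltas=[[[0.6,0.5,0,0,0,-1.2,0.4],[0,0,2,0,0,0,0.4],[0,0,1.5,0,0,0,0.4],[0,0,0,0,0,0,0.4],[0,0,0,0,0,0,0.4],[0,0,0,0,0,0,0.4]]])

```text
time: 10.98
eef_pos: [0.6515, -0.3036, 0.0261]
ee_rot: [[0.879, 0.477, 0.003], [0.477, -0.879, -0.002], [0.002, 0.003, -1.0]]
wrist_force: [0.2, -0.0, -0.2]
width: 0.399
grasp_force: 0.0
```

```bash
python3 - <<'E'
from workcell import ctrl
from h import *
s=ctrl.read_state();c=ctrl.capture("wrist")
y_=s["ee_rot"][:,1];print(s["time"],s["eef_pos"],s["width"],"yaw",np.degrees(np.arctan2(y_[1],y_[0])))
x,y=.646,-.302
o=ortho(c,s,x,y,.011,.04,8000);hsv=cv2.cvtColor(o,cv2.COLOR_RGB2HSV)
for b in blob(o,(hsv[...,1]<70)&(hsv[...,2]>120),x,y,8000):
    print(b,"tool delta cm",np.array(s["ee_rot"]).T@(np.r_[b[0]/1000,b[1]/1000,.0055]-s["eef_pos"])*100)
E
```

```text
10.9833 [ 0.6515 -0.3036  0.0261] 0.3987693252602515 yaw -61.491842526483566
(648.5, -300.9, 43.9, 18.9, 28.8, 51125) tool delta cm [-0.142  -0.3838  2.0627]
```

>>> drive_tool(deltas=[[[-0.1,-0.35,0,0,0,0,0.4],[0,0,1.5,0,0,0,0.4],[0,0,0.5,0,0,0,0.4],[0,0,0,0,0,0,0.4],[0,0,0,0,0,0,0.4],[0,0,0,0,0,0,0],[0,0,0,0,0,0,0],[0,0,0,0,0,0,0],[0,0,0,0,0,0,0],[0,0,0,0,0,0,0],[0,0,0,0,0,0,0]]])

```text
time: 11.95
eef_pos: [0.6476, -0.3003, 0.0042]
ee_rot: [[0.879, 0.477, 0.001], [0.477, -0.879, -0.001], [0.0, 0.001, -1.0]]
wrist_force: [0.7, 1.3, 2.8]
width: 0.21
grasp_force: 12.0
```

>>> drive_tool(deltas=[[[0,0,-3,0,0,0,0],[0,0,-4,0,0,0,0],[0,0,-4,0,0,6.02,0],[0,0,-3,0,0,6.02,0],[0,0,0,0,0,6.02,0],[0,0,0,0,0,6.02,0],[0,0,0,0,0,6.02,0],[-1.95,-3.16,0,0,0,0,0],[-1.95,-3.16,0,0,0,0,0],[-1.95,-3.16,0,0,0,0,0],[-1.95,-3.16,0,0,0,0,0],[-1.95,-3.16,0,0,0,0,0],[-1.95,-3.16,0,0,0,0,0],[-1.95,-3.16,0,0,0,0,0],[-1.95,-3.16,0,0,0,0,0],[-1.95,-3.16,0,0,0,0,0],[0,0,4,0,0,0,0],[0,0,4,0,0,0,0],[0,0,0,0,0,0,0],[0,0,0,0,0,0,0]]])

```text
time: 13.62
eef_pos: [0.4777, -0.0104, 0.0625]
ee_rot: [[1.0, -0.028, -0.006], [-0.028, -1.0, 0.001], [-0.006, -0.001, -1.0]]
wrist_force: [-0.2, -1.3, 0.5]
width: 0.21
grasp_force: 12.0
```

>>> drive_tool(deltas=[[[0,0,2,0,0,0,0],[0,0,1.5,0,0,0,0],[0,0,0,0,0,0,0],[0,0,0,0,0,0,0],[0,0,0,0,0,0,0]]])

```text
time: 14.03
eef_pos: [0.4813, -0.0113, 0.0304]
ee_rot: [[1.0, -0.029, 0.003], [-0.029, -1.0, -0.001], [0.003, 0.0, -1.0]]
wrist_force: [0.1, 1.1, 0.0]
width: 0.213
grasp_force: 12.0
```

>>> drive_tool(deltas=[[[0,0,1.1,0,0,0,0],[0,0,0,0,0,0,0],[0,0,0,0,0,0,0],[0,0,0,0,0,0,0],[0,0,0,0,0,0,0.36],[0,0,0,0,0,0,0.36],[0,0,0,0,0,0,0.36],[0,0,0,0,0,0,0.36],[0,0,-1,0,0,0,0.36],[0,0,-3,0,0,0,0.36],[0,0,-4,0,0,0,0.8],[0,0,-4,0,0,0,0.8],[0,0,-4,0,0,0,0.8],[0,0,0,0,0,0,0.8],[0,0,0,0,0,0,0.8],[0,0,0,0,0,0,0.8]]])

```text
time: 15.37
eef_pos: [0.4792, -0.0105, 0.1776]
ee_rot: [[1.0, -0.028, -0.0], [-0.028, -1.0, 0.0], [-0.0, -0.0, -1.0]]
wrist_force: [-0.5, -0.3, -0.1]
width: 0.773
grasp_force: 0.0
```

```bash
python3 - <<'E'
from workcell import ctrl
from h import *
s=ctrl.read_state();c=ctrl.capture("wrist")
y_=s["ee_rot"][:,1];print(s["time"],s["eef_pos"],s["joint_pos"],"yaw",np.degrees(np.arctan2(y_[1],y_[0])))
x,y=.480,-.011
o=ortho(c,s,x,y,.018,.045,10000)
cv2.imwrite("pics/w6.png",cv2.resize(o,(300,300))[:,:,::-1])
E
```

```text
15.3667 [ 0.4792 -0.0105  0.1776] [ -9.5295  13.5652 104.2543   0.0076  62.1945  82.0809] yaw -91.61392560035745
```

View pics/w6.png

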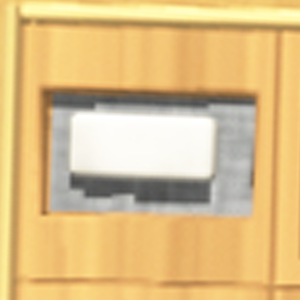

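The eraser is in the oblong pocket at (143,145), flat. Next is the small ink bottle.

>>> drive_tool(deltas=[[[-1.21,3.88,0,0,0,0,0.8],[-1.21,3.88,0,0,0,0,0.8],[-1.21,3.88,0,0,0,0,0.8],[-1.21,3.88,0,0,0,0,0.8],[-1.21,3.88,0,0,0,0,0.8],[-1.21,3.88,0,0,0,0,0.8],[0,0,0,0,0,-6.76,0.8],[0,0,0,0,0,-6.76,0.8],[0,0,0,0,0,-6.76,0.8],[0,0,0,0,0,-6.76,0.8],[0,0,0,0,0,-6.76,0.8],[0,0,0,0,0,-6.76,0.8],[0,0,0,0,0,-6.76,0.8],[0,0,0,0,0,-6.76,0.8],[0,0,0,0,0,-6.76,0.8],[0,0,0,0,0,-6.76,0.8],[0,0,0,0,0,-6.76,0.8],[0,0,0,0,0,-6.76,0.8],[0,0,0,0,0,-6.76,0.8],[0,0,0,0,0,-6.76,0.8]]])

```text
time: 17.08
eef_pos: [0.3994, -0.2403, 0.1756]
ee_rot: [[-0.058, 0.998, -0.004], [0.998, 0.059, 0.003], [0.003, -0.004, -1.0]]
wrist_force: [-0.1, 0.0, 0.4]
width: 0.8
grasp_force: 0.0
```

>>> drive_tool(deltas=[[[0,0,0,0,0,0,0.8],[0,0,4,0,0,0,0.8],[0,0,3,0,0,0,0.8],[0,0,0,0,0,0,0.8],[0,0,0,0,0,0,0.8],[0,0,0,0,0,0,0.8]]])

```text
time: 17.58
eef_pos: [0.4007, -0.2415, 0.108]
ee_rot: [[-0.051, 0.999, -0.001], [0.999, 0.051, 0.0], [0.001, -0.001, -1.0]]
wrist_force: [0.2, -1.3, -0.3]
width: 0.802
grasp_force: 0.0
```

```bash
python3 - <<'E'
from workcell import ctrl
from h import *
s=ctrl.read_state();c=ctrl.capture("wrist")
y_=s["ee_rot"][:,1];print(s["time"],s["eef_pos"],s["width"],"yaw",np.degrees(np.arctan2(y_[1],y_[0])))
x,y=.400,-.241
o=ortho(c,s,x,y,.036,.05,8000);hsv=cv2.cvtColor(o,cv2.COLOR_RGB2HSV)
print(blob(o,hsv[...,2]<75,x,y,8000))
cv2.imwrite("pics/w7.png",np.hstack([cv2.resize(c["pixels"],(500,312)),cv2.resize(o,(300,312))])[:,:,::-1])
E
```

```text
17.5833 [ 0.4007 -0.2415  0.108 ] 0.8023819208319518 yaw 2.9310500486730477
[(398.6, -237.5, 38.5, 50.0, 4.9, 87806), (350.9, -278.9, 24.0, 1.6, 90.0, 1899)]
```

View pics/w7.png

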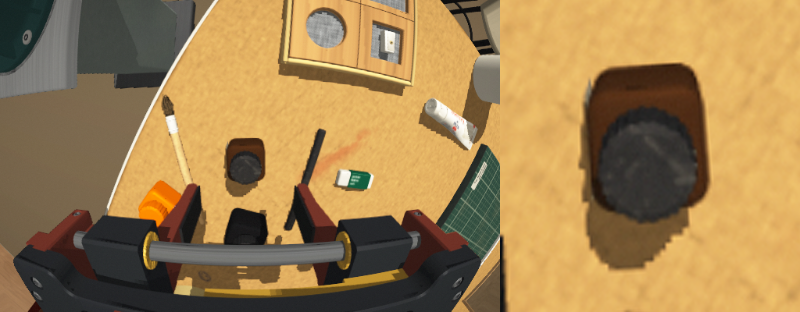

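The bottle (245,160) lines up with the fingers, centre about (0.400,-0.240). I'll descend and grip.

>>> drive_tool(deltas=[[[0.1,0,4,0,0,0,0.8],[0,0,3,0,0,0,0.8],[0,0,2.3,0,0,0,0.8],[0,0,0,0,0,0,0.8],[0,0,0,0,0,0,0.8],[0,0,0,0,0,0,0.8],[0,0,0,0,0,0,0],[0,0,0,0,0,0,0],[0,0,0,0,0,0,0],[0,0,0,0,0,0,0],[0,0,0,0,0,0,0],[0,0,0,0,0,0,0],[0,0,0,0,0,0,0]]], squeeze=20)

```text
time: 18.72
eef_pos: [0.4006, -0.2406, 0.0151]
ee_rot: [[-0.053, 0.999, -0.0], [0.999, 0.053, -0.0], [-0.0, -0.0, -1.0]]
wrist_force: [-1.1, 0.1, 7.1]
width: 0.445
grasp_force: 20.0
```

>>> drive_tool(deltas=[[[0,0,-3,0,0,0,0],[0,0,-4,0,0,0,0],[0,0,-4,0,0,4.6,0],[0,0,0,0,0,0,0],[3.3,2.13,0,0,0,0,0],[3.3,2.13,0,0,0,0,0],[3.3,2.13,0,0,0,0,0],[3.3,2.13,0,0,0,0,0],[3.3,2.13,0,0,0,0,0],[3.3,2.13,0,0,0,0,0],[3.3,2.13,0,0,0,0,0],[0,0,0,0,0,0,0],[0,0,4,0,0,0,0],[0,0,3.5,0,0,0,0],[0,0,0,0,0,0,0],[0,0,0,0,0,0,0],[0,0,0,0,0,0,0]]])

```text
time: 20.13
eef_pos: [0.5563, -0.0141, 0.0504]
ee_rot: [[0.028, 1.0, 0.0], [1.0, -0.028, -0.0], [-0.0, 0.0, -1.0]]
wrist_force: [-0.4, 0.0, -0.9]
width: 0.447
grasp_force: 19.9
```

>>> drive_tool(deltas=[[[0,0,1.5,0,0,0,0],[0,0,0.8,0,0,0,0],[0,0,0,0,0,0,0],[0,0,0,0,0,0,0],[0,0,0,0,0,0,0],[0,0,0,0,0,0,0.6],[0,0,0,0,0,0,0.6],[0,0,0,0,0,0,0.6],[0,0,0,0,0,0,0.6],[0,0,0,0,0,0,0.6]]])

```text
time: 20.97
eef_pos: [0.5561, -0.0137, 0.0268]
ee_rot: [[0.028, 1.0, 0.0], [1.0, -0.028, -0.0], [-0.0, 0.0, -1.0]]
wrist_force: [-0.8, 1.0, -0.1]
width: 0.597
grasp_force: 0.0
```

>>> drive_tool(deltas=[[[0,0,-1,0,0,0,0.6],[0,0,-3,0,0,0,0.6],[0,0,-4,0,0,0,0.6],[0,0,-4,0,0,0,0.6],[0,0,-4,0,0,0,0.6],[-3.67,-0.43,0,0,0,0,0.7],[-3.67,-0.43,0,0,0,0,0.7],[-3.67,-0.43,0,0,0,0,0.7],[-3.67,-0.43,0,0,0,0,0.7],[-3.67,-0.43,0,0,0,0,0.7],[-3.67,-0.43,0,0,0,0,0.7],[-3.67,-0.43,0,0,0,0,0.7],[-3.67,-0.43,0,0,0,0,0.7],[-3.67,-0.43,0,0,0,0,0.7],[0,0,0,0,0,0,0.7],[0,0,3,0,0,0,0.7],[0,0,0,0,0,0,0.7],[0,0,0,0,0,0,0.7],[0,0,0,0,0,0,0.7]]])

```text
time: 22.55
eef_pos: [0.5083, -0.3421, 0.1574]
ee_rot: [[0.027, 1.0, -0.0], [1.0, -0.027, 0.0], [0.0, -0.0, -1.0]]
wrist_force: [-0.5, 0.1, 0.1]
width: 0.703
grasp_force: 0.0
```

```bash
python3 - <<'E'
from workcell import ctrl
from h import *
s=ctrl.read_state();c=ctrl.capture("wrist")
y_=s["ee_rot"][:,1];print(s["time"],s["eef_pos"],s["width"],"yaw",np.degrees(np.arctan2(y_[1],y_[0])))
x,y=.508,-.343
o=ortho(c,s,x,y,.091,.03,10000);hsv=cv2.cvtColor(o,cv2.COLOR_RGB2HSV)
print(blob(o,(hsv[...,0]>20)&(hsv[...,0]<35)&(hsv[...,1]>200)&(hsv[...,2]>150),x,y,10000))
t=ctrl.capture("top")["pixels"]
cv2.imwrite("pics/w8.png",np.hstack([cv2.resize(c["pixels"],(500,312)),cv2.resize(o,(300,312))])[:,:,::-1])
cv2.imwrite("pics/t8.png",t[:,:,::-1])
E
```

```text
22.55 [ 0.5083 -0.3421  0.1574] 0.7025571181106215 yaw -1.5389274127554535
[(509.6, -339.9, 31.0, 23.9, 81.1, 59316)]
```

View pics/w8.png

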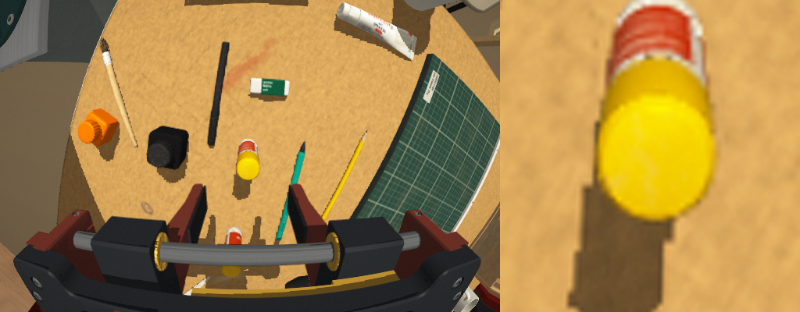

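The glue A cap is centred at about (0.509,-0.343), in line with the fingers. Gripping.

>>> drive_tool(deltas=[[[-0.1,0.1,4,0,0,0,0.7],[0,0,4,0,0,0,0.7],[0,0,3,0,0,0,0.7],[0,0,1.2,0,0,0,0.7],[0,0,0,0,0,0,0.7],[0,0,0,0,0,0,0.7],[0,0,0,0,0,0,0.7],[0,0,0,0,0,0,0],[0,0,0,0,0,0,0],[0,0,0,0,0,0,0],[0,0,0,0,0,0,0],[0,0,0,0,0,0,0],[0,0,0,0,0,0,0],[0,0,0,0,0,0,0]]], squeeze=12)

```text
time: 23.82
eef_pos: [0.5093, -0.3439, 0.0349]
ee_rot: [[0.028, 1.0, 0.0], [1.0, -0.028, -0.0], [-0.0, 0.0, -1.0]]
wrist_force: [0.5, -0.5, 2.6]
width: 0.288
grasp_force: 12.0
```

>>> drive_tool(deltas=[[[0,0,-2,0,0,0,0],[0,0,-3,0,0,0,0],[0,0,-3,0,0,0,0],[3.66,-0.55,0,0,0,0,0],[3.66,-0.55,0,0,0,0,0],[3.66,-0.55,0,0,0,0,0],[3.66,-0.55,0,0,0,0,0],[3.66,-0.55,0,0,0,0,0],[3.66,-0.55,0,0,0,0,0],[3.66,-0.55,0,0,0,0,0],[0,0,0,0,0,0,0],[0,0,3,0,0,0,0],[0,0,1.5,0,0,0,0],[0,0,0,0,0,0,0],[0,0,0,0,0,0,0],[0,0,0,0,0,0,0]]])

```text
time: 25.15
eef_pos: [0.4783, -0.0871, 0.0702]
ee_rot: [[0.028, 1.0, 0.0], [1.0, -0.028, -0.0], [-0.0, 0.0, -1.0]]
wrist_force: [0.6, -0.4, -0.6]
width: 0.285
grasp_force: 12.0
```

>>> drive_tool(deltas=[[[0,0,1.2,0,0,0,0],[0,0,1.1,0,0,0,0],[0,0,0,0,0,0,0],[0,0,0,0,0,0,0],[0,0,0,0,0,0,0],[0,0,0,0,0,0,0]]])

```text
time: 25.65
eef_pos: [0.4785, -0.087, 0.0476]
ee_rot: [[0.028, 1.0, 0.001], [1.0, -0.028, -0.001], [-0.001, 0.001, -1.0]]
wrist_force: [-0.1, -0.7, -0.6]
width: 0.281
grasp_force: 12.0
```

>>> drive_tool(deltas=[[[0,0,0.12,0,0,0,0],[0,0,0,0,0,0,0],[0,0,0,0,0,0,0],[0,0,0,0,0,0,0.4],[0,0,0,0,0,0,0.5],[0,0,0,0,0,0,0.5],[0,0,0,0,0,0,0.5],[0,0,0,0,0,0,0.5],[0,0,-2,0,0,0,0.5],[0,0,-3,0,0,0,0.5],[0,0,-4,0,0,0,0.5],[0,0,-4,0,0,0,0.5],[-4,0,-2,0,0,0,0.5],[-4,0,0,0,0,0,0.5],[0,0,0,0,0,0,0.5],[0,0,0,0,0,0,0.5],[0,0,0,0,0,0,0.5]]])

```text
time: 27.07
eef_pos: [0.4749, -0.1634, 0.1935]
ee_rot: [[0.029, 1.0, -0.001], [1.0, -0.029, 0.001], [0.001, -0.001, -1.0]]
wrist_force: [-0.3, 0.8, 0.0]
width: 0.499
grasp_force: 0.0
```

```bash
python3 - <<'E'
from workcell import ctrl
from h import *
s=ctrl.read_state();c=ctrl.capture("wrist");d=ctrl.capture("scene")["pixels"]
print(s["time"],s["eef_pos"])
o=ortho(c,s,.517,-.05,.018,.1,4000)
cv2.imwrite("pics/w9.png",np.hstack([cv2.resize(o,(400,400)),cv2.resize(d[110:240,180:310],(400,400),interpolation=cv2.INTER_CUBIC)])[:,:,::-1])
E
```

```text
27.0667 [ 0.4749 -0.1634  0.1935]
```

View pics/w9.png

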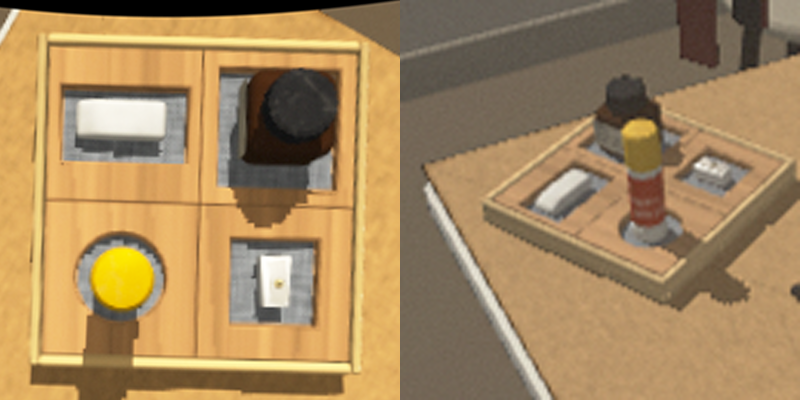

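All four parts sit in their pockets: ink (300,105), eraser (122,120), glue (122,278) and sharpener (275,280), all upright or flat. Handing in.

```bash
python3 -c "
from workcell import ctrl
print(ctrl.close_job())"
```

```text
the job is handed in; nothing more can be done
None
```

I placed the small ink bottle, glue stick, bare eraser and sharpener in their pockets, left the large bottle and sleeved eraser untouched, and handed the job in at about 27 s; no verdict came back, but the last image shows all four seated.

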